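Tip the front row of coin cells into the blue cup

ROBOT

A 6-joint arm with a two-finger parallel gripper is mounted at the origin on the work surface. World frame = base frame: x ahead of the robot, y to its left, z up, the work surface at z = 0. Lengths are in m, angles in rad, forces in N, time in s.
With the tool pointing down it reaches from about 0.3 to 0.95 m from the base axis. Payload 3.1 kg.
Tool frame: the origin (TCP) lies at the very end of the fingers, on their centre line; the grasp point (between the pads) lies 19 mm behind it; z points along the fingers, y is the line along which they close (so a half turn about z gives the same grasp; the last joint's range is limited). The gripper opens to 85 mm and grips with 20 to 120 N. Pads are 22 mm wide; open, the fingers measure 114 mm over their backs; the gripper's body (76 mm by 85 mm) begins 54 mm behind the grasp point. The pads swing forward as they close: fully open they stand 13 mm farther back than shut.
Start: joints at [-1.27, 0.308, 1.634, -0, 1.2, -0.07], TCP at [0.226, -0.583, 0.231] pointing down, gripper open.
Joint ranges: [-3.06, 3.06], [-0.79, 1.96], [0.05, 2.63], [-1.19, 4.34], [0.05, 2.64], [-2.94, 2.94]. Speed limits (rad/s): [2.79, 2.79, 3.14, 3.14, 3.14, 3.14].

INTERFACE

Orientations are given as a unit quaternion [w, x, y, z].
In Python, from bench import ctrl, vision gives the robot as it stands.
- The arm moves only by the tool servo_tool, never from a script. Its argument "commands" is a list that holds one entry, the list of rows, each a list of 4 numbers: the shift along the tool's x, y, z in m, then the turn about the tool's z in rad. In form: [[[x, y, z, turn], ...]]. A call has 1 to 10 rows; each row is the pose to reach, as a shift and turn from the pose commanded when the call began, along the tool's axes at that moment; what a row does not reach only later rows make up. A row lasts 1/10 s, in which the tool goes at most 50 mm and 8.59 degrees, less where a joint would pass 70% of its speed; a pose out of reach is approached as far as the arm can. A call with a gripper value outside its range is refused whole. "grip" is the finger opening in m, from 0 to 0.0854, set as the call begins (left out, the last holds). The fingers move at their own pace and stop on an object; "force" is the grip in N (left out, the last holds). Time passes only in rows, so rows that repeat a pose let the fingers close. It gives the time, the measured TCP pose, the force, the opening and the grip force at its end, in the units of the state.
- ctrl.read_state(): the state, without advancing time (a new reading comes with each control period).
- vision.capture(name): name is "side" or "top"; returns a dict with "pixels" (384x512x3 uint8, red, green, blue), "camera_matrix" (3x3 intrinsics, pixels), "position" and "orientation" of the camera in the world. Camera axes: x right, y up, looking along -z (the intrinsics and any distortion apply to the point x, -y, -z); pixel columns grow to the right and rows downward; lengths in m; the calibration is good to about 2 mm. A picture is of the moment at which its call begins. There is no depth.
- ctrl.close_job(): hands the job in; it is judged then, once.
Trained networks look in a picture, given as the dict that the camera call returned (one of the last four; its "shot" number tells which), for a name from the list of things; names that differ only in an ending like _2 or _b are one class to them, and where a whole thing is asked for, a point or a joint stands for the part that bears it (a point fixed in the world has none). Each returns a list of dicts, best first, with "confidence" (0 to 1); they miss things now and then, are a little off and sometimes report something else, mostly with a low value. They report only what shows in the picture. A call takes as long as a camera call. They do not tell look-alikes from the thing itself.
- vision.look_for(picture, label): "bbox" ([centre column, centre row, width, height] in pixels, round what is visible of it).
- vision.place_of(picture, label): "uv" ([column, row] in pixels: a listed point, or the origin of a listed thing).
The state is a dict: "time_s": time; "joint_positions": joint angles; "dq": joint speeds; "tau": joint torques, N m; "tool_pos": TCP position; "tcp_rot": TCP orientation; "wrist_force": force on the tool from outside, world axes, zero at the start; "moment": the same for the moment, N m; "width": opening from 0.0 (shut) to 1.0 (fully open); "grasp_force": force on a finger pad.
Only numpy, scipy, OpenCV 4.12 (cv2) and the standard library are available. Lean on these libraries where they do the work, as an engineer would, in place of code of your own. Each camera call takes 0.05 s, during which the arm holds its last target. There are 200 camera calls.

TASK

Stand the blue cup under the open front edge of the white counting tray; leave the orange cup where it is. Then lift the rear of the tray to tip it until both coin cells of the front row slide off into the blue cup while the back row stays behind the blue lip, and lower the tray gently until it lies flat again.

Things in the scene. Friction and masses are not known exactly. Their poses are not given: they have to be found in the camera images.
- stand: Fixed aluminium stand carrying the white hinged counting tray. Origin on the table under the middle of the hinge; z up, x along the hinge, -y towards the tray's open front edge, +y towards its rear handle. Hinge axis and tray floor top are 95 mm up. The stand is 110 mm wide and begins at y = -8; below the tray in front of that is free room for a cup. The tray floor's front edge is at y = -46 mm.
- tray (a joint): Tilt of the tray, rad: 0 flat (falls back there if released), grows as the handle is lifted, stop at 0.96. 350 g, free hinge. Tray 68 mm wide, floor 4 mm thick, side walls 14 mm high, front open; a blue lip 4 mm high at y = 2 to 6 mm of the stand keeps the back row. Cells slide at 0.4 to 0.7 rad, drop into the space below and land up to about 45 mm beyond the front edge.
- tray_handle (a point): Middle of the tray's handle: red round bar, 12 mm thick, along x (parallel to the hinge), 56 mm free between its posts, clear above and at both sides. Tray flat: at y = 66, z = 140 mm of the stand, 45 mm above the tray floor. Swings about the hinge: at tilt a it is at y = 66 cos a - 45 sin a, z = 95 + 66 sin a + 45 cos a (mm, stand frame).
- blue_cup_mid (a point): Centre (half-way up, 22.5 mm above the table) of the blue open square cup that is to catch the cells: 90 x 90 mm outside, 45 mm high, walls 3 mm, about 110 g, loose. Grip fin: an upright blue tab on the middle of its -y side, 12 mm thick (x), from y = -45 to -79 mm of the cup's centre, from the table up to 50 mm. z up.
- orange_cup_mid (a point): Centre of an orange cup of the same shape and size as the blue one; a bystander, to be left where it stands.
- front_a: Coin cell of the front row: grey steel disc 24 mm in diameter, 8 mm thick, 11 g, lying flat; origin at its centre.
- front_b: The other coin cell of the front row, same size; origin at its centre.
- back_a: Coin cell of the back row, behind the lip, same size; stays on the tray. Origin at its centre.
- back_b: The other coin cell of the back row, same size; stays on the tray. Origin at its centre.
There are look-alikes about, which are no part of the job. Of the things shaped like the stand, the aluminium one is meant.

How it is judged:
On the way, in this order (a step that is already met when the one before it is completed fails the run):
1. the blue cup stands upright on the table under the tray's open front edge, tray still flat (x of blue_cup_mid in the frame of stand between -0.04 and 0.04 m and y of blue_cup_mid in the frame of stand between -0.11 and -0.04 m and height (world z) of blue_cup_mid below 0.03 m and angle between blue_cup_mid's own z axis and vertical below 0.15 rad and value of joint tray below 0.1 rad), for 0.2 s.
2. the tray is tipped up at the rear by at least 0.35 rad (value of joint tray above 0.35 rad), for 0.2 s.
At the end, for the whole second after the job is handed in: Both front-row cells lie at rest inside the blue cup (below its rim), which stands upright (within about 8 degrees) on the table; both back-row cells lie at rest on the tray behind its lip; the tray is flat again (below 0.08 rad) (x of front_a in the frame of blue_cup_mid between -0.043 and 0.043 m and y of front_a in the frame of blue_cup_mid between -0.043 and 0.043 m and z of front_a in the frame of blue_cup_mid between -0.022 and 0.02 m and x of front_b in the frame of blue_cup_mid between -0.043 and 0.043 m and y of front_b in the frame of blue_cup_mid between -0.043 and 0.043 m and z of front_b in the frame of blue_cup_mid between -0.022 and 0.02 m and x of back_a in the frame of stand between -0.033 and 0.033 m and y of back_a in the frame of stand between 0.01 and 0.034 m and z of back_a in the frame of stand between 0.095 and 0.106 m and x of back_b in the frame of stand between -0.033 and 0.033 m and y of back_b in the frame of stand between 0.01 and 0.034 m and z of back_b in the frame of stand between 0.095 and 0.106 m and value of joint tray below 0.08 rad and height (world z) of blue_cup_mid below 0.03 m and angle between blue_cup_mid's own z axis and vertical below 0.15 rad and linear speed of each of front_a, front_b, back_a, back_b below 0.03 m/s); the robot touches nothing.
It fails at once if the orange cup is pushed more than 20 mm away (distance of orange_cup_mid from where it was at the start of the episode above 0.02 m).
It fails at once if a back-row cell leaves its place behind the lip (y of any of back_a, back_b in the frame of stand below -0.002 m or z of any of back_a, back_b in the frame of stand below 0.085 m).
It fails at once if the tray is let fall (dropping back faster than 4 rad/s) (velocity of joint tray below -4 rad/s).
It also fails if it takes over 59 s, if anything falls off the work surface, if the arm or the gripper's body presses on something with over 40 N, if the wrist force passes 120 N, or if a joint passes its speed limit or range.

## Working session

There is one attempt and no reset: what is moved stays moved. The work goes in short steps, Python scripts to look and compute and a tool call to move; the robot and the scene stay as the last step left them, time stands still between calls to the robot, and variables do not carry over. Pictures are saved under pics/ and viewed, at most 13 in all, crops included, and the job is handed in when it is done.

Besides the shell and the picture viewer there is one more tool, called as a command line: name --argument value ..., lists and objects as JSON in quotes. servo_tool: Moves the arm, as the interface text tells. Its arguments: {"type":"object","properties":{"commands":{"type":"array"},"grip":{"type":"number"},"force":{"type":"number"}},"required":["commands"]}

```bash
mkdir -p pics; cat > h.py <<'E'
import numpy as np, cv2
from scipy.spatial.transform import Rotation as R
from bench import ctrl, vision
def rot(q): return R.from_quat([q[1],q[2],q[3],q[0]]).as_matrix()
def ray(p,uv):
    K=np.array(p["camera_matrix"]);d=np.linalg.inv(K)@[uv[0],uv[1],1]
    return rot(p["orientation"])@[d[0],-d[1],-d[2]]
def at(p,uv,z):
    d=ray(p,uv);c=np.array(p["position"]);return c+d*(z-c[2])/d[2]
def px(p,X):
    c=rot(p["orientation"]).T@(np.array(X)-p["position"]);v=np.array(p["camera_matrix"])@[c[0],-c[1],-c[2]];return v[:2]/v[2]
def save(p,n,crop=None,s=1):
    im=p["pixels"][:,:,::-1]
    if crop: im=im[crop[1]:crop[3],crop[0]:crop[2]]
    cv2.imwrite(n,cv2.resize(np.ascontiguousarray(im),None,fx=s,fy=s,interpolation=cv2.INTER_CUBIC))
E
python3 - <<'E'
from h import *
np.set_printoptions(precision=3,suppress=True)
Z={"stand":0,"tray_handle":.14,"blue_cup_mid":.0225,"orange_cup_mid":.0225,"front_a":.099,"back_a":.099}
P={}
for n in("top","side"):
    p=P[n]=vision.capture(n);save(p,f"pics/{n}0.png")
    print(n,p.keys() if n=="top" else "",p["position"],rot(p["orientation"])[:,2])
    for l,z in Z.items():
        for r in vision.place_of(p,l)[:4]: print(l,np.round(r["uv"]),round(r["confidence"],2),at(p,r["uv"],z))
im=np.vstack([cv2.imread("pics/top0.png"),cv2.imread("pics/side0.png")]);cv2.imwrite("pics/both0.png",cv2.resize(im,(800*512//683,600*768//768)) if 0 else im[:, :])
s=ctrl.read_state();print(s["tool_pos"],rot(s["tcp_rot"]),s["time_s"])
E
```

```text
top dict_keys(['pixels', 'camera_matrix', 'position', 'orientation', 'shot']) [0.306 0.195 0.987] [-0.234 -0.008  0.972]
stand [112. 238.] 0.98 [0.381 0.606 0.   ]
stand [264. 169.] 0.87 [0.6   0.194 0.   ]
stand [259. 232.] 0.79 [0.419 0.2   0.   ]
stand [343. 238.] 0.75 [ 0.412 -0.035  0.   ]
tray_handle [ 67. 236.] 0.96 [0.37  0.657 0.14 ]
tray_handle [333. 223.] 0.92 [0.432 0.022 0.14 ]
tray_handle [135. 166.] 0.76 [0.552 0.516 0.14 ]
tray_handle [237. 157.] 0.63 [0.587 0.264 0.14 ]
blue_cup_mid [408. 170.] 0.58 [ 0.614 -0.217  0.022]
orange_cup_mid [398. 228.] 0.95 [ 0.445 -0.179  0.022]
front_a [273. 168.] 0.44 [0.575 0.171 0.099]
front_a [272. 158.] 0.38 [0.603 0.175 0.099]
back_a [253. 155.] 0.43 [0.608 0.224 0.099]
back_a [258. 171.] 0.37 [0.565 0.21  0.099]
side  [0.321 1.015 1.002] [-0.141  0.673  0.726]
stand [204. 291.] 0.96 [0.565 0.453 0.   ]
stand [268. 362.] 0.96 [0.374 0.596 0.   ]
stand [224. 213.] 0.91 [0.581 0.197 0.   ]
stand [280. 219.] 0.82 [0.42  0.185 0.   ]
tray_handle [196. 284.] 0.98 [0.552 0.518 0.14 ]
tray_handle [212. 193.] 0.92 [0.59  0.253 0.14 ]
tray_handle [287. 208.] 0.74 [0.395 0.262 0.14 ]
tray_handle [289. 147.] 0.65 [0.427 0.036 0.14 ]
blue_cup_mid [244. 120.] 0.88 [ 0.615 -0.204  0.022]
orange_cup_mid [293. 129.] 0.6 [ 0.442 -0.189  0.022]
front_a [231. 181.] 0.64 [0.566 0.162 0.099]
front_a [217. 180.] 0.58 [0.603 0.168 0.099]
back_a [225. 195.] 0.57 [0.568 0.219 0.099]
back_a [214. 194.] 0.52 [0.597 0.22  0.099]
back_a [227. 181.] 0.23 [0.577 0.164 0.099]
[ 0.226 -0.583  0.231] [[ 0.932  0.362  0.   ]
 [ 0.362 -0.932 -0.   ]
 [-0.     0.    -1.   ]] 0.7
```

View pics/top0.png

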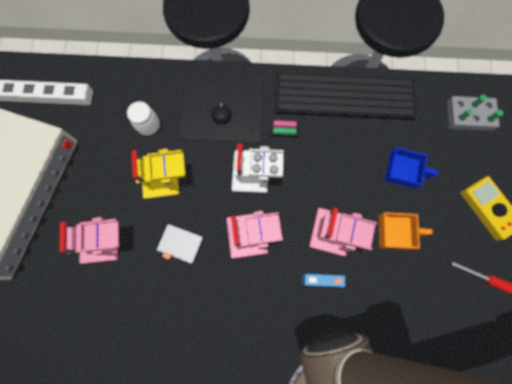

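View pics/side0.png

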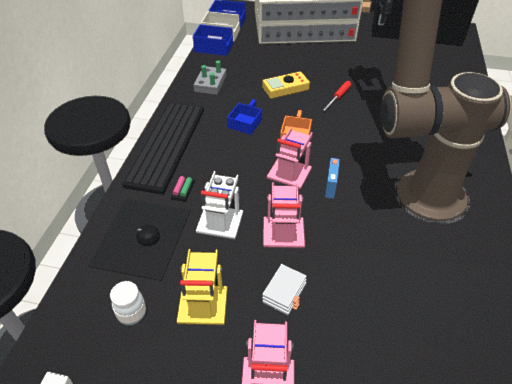

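Candidates for the stand (top picture): white at (264,168), yellow (160,172), pink (98,240), (255,233), (343,232). The white and aluminium one at (264,168) fits the description, with its open side facing right (world -y). The blue cup with a fin is at (408,168). The orange one at (400,230) is the bystander, and the blue trays at (220,30) in the side picture have no fin.

```bash
python3 - <<'E'
from h import *
np.set_printoptions(precision=4,suppress=True)
T=vision.capture("top");S=vision.capture("side")
def comp(p,m,uv):
    n,L,st,c=cv2.connectedComponentsWithStats(m.astype(np.uint8))
    i=min((i for i in range(1,n) if st[i,4]>15),key=lambda i:np.hypot(*(c[i]-uv)));ys,xs=np.where(L==i);return np.c_[xs,ys].astype(float)
for p,n,hu,cu in((T,"top",(239,158),(408,168)),(S,"side",(215,194),(244,120))):
    im=p["pixels"].astype(int);r,g,b=im[...,0],im[...,1],im[...,2]
    h=comp(p,(r>110)&(g<70)&(b<70),hu)
    W=np.array([at(p,u,.143) for u in h])[:,:2];m=W.mean(0);_,s,v=np.linalg.svd(W-m);print(n,"handle",m,v[0],np.ptp((W-m)@v[0]),len(h))
    c=comp(p,(b>70)&(r<60)&(b-g>50),cu)
    W=np.array([at(p,u,.045) for u in c])[:,:2]
    print("cup n",len(c),"x",W.min(0),W.max(0))
    hull=cv2.convexHull(c.astype(np.float32));ap=cv2.approxPolyDP(hull,2.,True)[:,0]
    for u in ap: print("  ",u,at(p,u,.045)[:2],at(p,u,0)[:2])
# triangulate
def tri(u,v):
    A=[];B=[]
    for p,x in((T,u),(S,v)):
        d=ray(p,x);d/=np.linalg.norm(d);M=np.eye(3)-np.outer(d,d);A.append(M);B.append(M@p["position"])
    return np.linalg.solve(sum(A),sum(B))
for l in("tray_handle","blue_cup_mid","orange_cup_mid","stand"):
    a=vision.place_of(T,l);b=vision.place_of(S,l)
    for x in a:
        for y in b:
            X=tri(x["uv"],y["uv"]);e=np.hypot(*(px(T,X)-x["uv"]))
            if e<4 and abs(X[2])<.18: print(l,X,round(e,1),np.round(x["uv"]))
a=cv2.resize(np.ascontiguousarray(T["pixels"][120:220,210:460,::-1]),None,fx=3,fy=3,interpolation=2)
b=cv2.resize(np.ascontiguousarray(S["pixels"][100:240,180:330,::-1]),None,fx=2,fy=2,interpolation=2)
o=np.zeros((580,750,3),np.uint8);o[:300]=a;o[300:,:300]=b;cv2.imwrite("pics/crop1.png",o)
E
```

```text
top handle [0.6005 0.2585] [-0.9996 -0.0294] 0.07144692000185168 72
cup n 1487 x [ 0.5541 -0.2902] [ 0.672  -0.1417]
   [438. 171.] [ 0.6063 -0.2902] [ 0.6207 -0.3134]
   [436. 175.] [ 0.5944 -0.2839] [ 0.6082 -0.3067]
   [415. 188.] [ 0.5542 -0.2235] [ 0.5661 -0.2435]
   [385. 180.] [ 0.5729 -0.1417] [ 0.5856 -0.1578]
   [390. 153.] [ 0.6525 -0.1585] [ 0.6691 -0.1754]
   [395. 147.] [ 0.6712 -0.1733] [ 0.6886 -0.1909]
   [427. 154.] [ 0.6548 -0.2626] [ 0.6715 -0.2845]
side handle [0.5843 0.2625] [-0.9998 -0.0215] 0.06747981552171672 48
cup n 850 x [ 0.5522 -0.2963] [ 0.6673 -0.1069]
   [255. 100.] [ 0.5941 -0.2913] [ 0.607  -0.3527]
   [261. 109.] [ 0.5632 -0.2449] [ 0.5746 -0.3041]
   [261. 119.] [ 0.5522 -0.1909] [ 0.5631 -0.2476]
   [251. 134.] [ 0.5681 -0.1076] [ 0.5798 -0.1604]
   [227. 126.] [ 0.654  -0.1305] [ 0.6696 -0.1844]
   [227. 116.] [ 0.6673 -0.1821] [ 0.6836 -0.2384]
   [237. 103.] [ 0.6516 -0.2606] [ 0.6672 -0.3206]
tray_handle [0.4337 0.0185 0.1334] 1.2 [334. 222.]
tray_handle [0.5834 0.2598 0.1545] 0.5 [238. 156.]
tray_handle [0.3944 0.2644 0.141 ] 1.9 [232. 232.]
tray_handle [0.5516 0.5157 0.1374] 0.4 [136. 166.]
tray_handle [0.3647 0.6588 0.1388] 2.8 [ 66. 235.]
blue_cup_mid [ 0.6133 -0.1984  0.0321] 0.7 [403. 168.]
orange_cup_mid [ 0.4397 -0.1727  0.0358] 1.2 [397. 228.]
stand [0.3788 0.6    0.01  ] 0.2 [113. 238.]
stand [0.5642 0.4506 0.0113] 2.3 [174. 174.]
stand [0.5886 0.1887 0.0101] 2.4 [266. 170.]
stand [ 0.4149 -0.0359  0.0023] 3.7 [344. 233.]
stand [0.4096 0.1945 0.0098] 1.0 [261. 233.]
```

View pics/crop1.png

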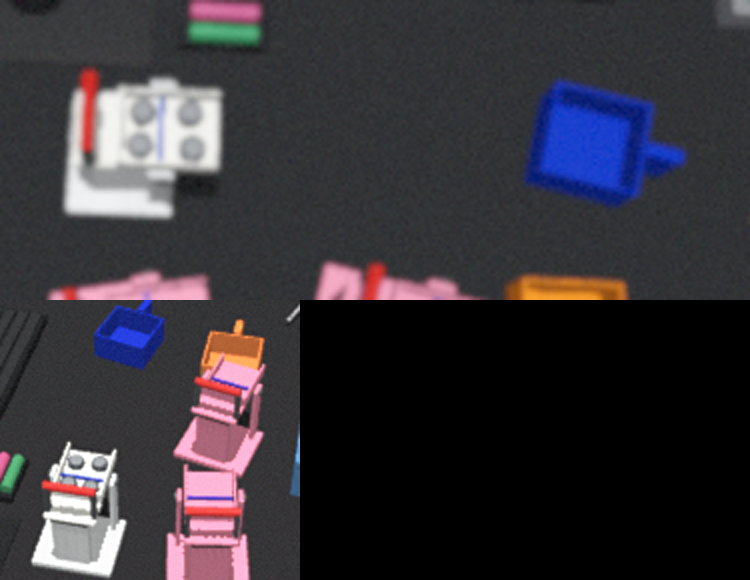

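The crop confirms the white tray with 4 grey cells: front row at crop (190,130), blue lip at x≈160, red handle at (90,115). The blue cup is at (590,145) with its fin pointing right (world -y). Next I fit the cup pose by silhouette in both views.

```bash
cat >> h.py <<'E'
from scipy.optimize import minimize
def hull(p,c,t,lo,hi):
    P=np.array([[x,y,z] for x in(lo[0],hi[0]) for y in(lo[1],hi[1]) for z in(lo[2],hi[2])])
    P=P@R.from_euler('z',t).as_matrix().T+[c[0],c[1],0]
    return cv2.convexHull((np.array([px(p,q) for q in P])*64).astype(np.int32))
def fitcup(pics,x0):
    ms=[]
    for p in pics:
        im=p["pixels"].astype(int);r,g,b=im[...,0],im[...,1],im[...,2];m=((b>45)&(r<70)&(b-g>30)).astype(np.uint8)
        u=px(p,[x0[0],x0[1],.02]);w=np.zeros_like(m);cv2.circle(w,tuple(int(i) for i in u),60,1,-1);ms.append(cv2.resize(m*w*255,None,fx=4,fy=4,interpolation=1)>127)
    def cost(v):
        e=0
        for p,m in zip(pics,ms):
            M=np.zeros(m.shape,np.uint8)
            for lo,hi in(((-.045,-.045,0),(.045,.045,.045)),((-.006,-.079,0),(.006,-.045,.05))):
                cv2.fillConvexPoly(M,(hull(p,v[:2],v[2],lo,hi)*4+96).astype(np.int32),1,shift=6)
            e+=1-(M.astype(bool)&m).sum()/(M.astype(bool)|m).sum()
        return e
    return minimize(cost,x0,method="Nelder-Mead",options=dict(initial_simplex=[x0]+[np.add(x0,d) for d in((.01,0,0),(0,.01,0),(0,0,.1))]))
E
python3 - <<'E'
from h import *
T=vision.capture("top");S=vision.capture("side")
for q in([T,S],[T],[S]):
    r=fitcup(q,[.617,-.207,-.2]);print(r.x,r.fun)
r=fitcup([T,S],[.617,-.207,-.2]).x
t=r[2];g=r[:2]+.064*np.array([np.sin(t),-np.cos(t)]);s=ctrl.read_state();Rt=rot(s["tcp_rot"])
print("grasp",g,"tool shift",Rt.T@(np.r_[g,.1]-s["tool_pos"]),"turn",np.arctan2(Rt[1,1],Rt[0,1])-t)
E
```

```text
[ 0.61615165 -0.21112922 -0.20348008] 0.1553135081777729
[ 0.61957673 -0.21037501 -0.21877491] 0.08431636450003954
[ 0.61496017 -0.21203457 -0.21412411] 0.0336271861225651
grasp [ 0.60321861 -0.27380885] tool shift [ 0.46303563 -0.15122749  0.13126185] turn -0.9965333754150879
```

servo_tool --commands '[[[0.045, -0.015, 0.0, -0.1], [0.09, -0.03, 0.0, -0.2], [0.14, -0.045, 0.0, -0.3], [0.185, -0.06, 0.0, -0.4], [0.23, -0.075, 0.0, -0.5], [0.28, -0.09, 0.02, -0.6], [0.325, -0.105, 0.05, -0.7], [0.37, -0.12, 0.08, -0.8], [0.42, -0.14, 0.11, -0.9], [0.463, -0.151, 0.131, -0.997]]]' --grip 0.05

```text
time_s: 2.3
tool_pos: [0.5839, -0.2882, 0.112]
tcp_rot: [-0.0, 0.774, 0.633, -0.0]
wrist_force: [0.3, -0.1, -0.4]
width: 0.589
grasp_force: 0.0
```

servo_tool --commands '[[[0, 0, 0, 0], [0, 0, 0, 0], [0, 0, 0, 0]]]'

```text
time_s: 2.6
tool_pos: [0.5831, -0.2906, 0.114]
tcp_rot: [0.001, 0.775, 0.631, -0.0]
wrist_force: [0.8, -0.4, 0.6]
width: 0.585
grasp_force: 0.0
```

```bash
python3 - <<'E'
from h import *
s=ctrl.read_state();Rt=rot(s["tcp_rot"]);print(s["tool_pos"],Rt,s["width"])
T=vision.capture("top");S=vision.capture("side")
print("shift",Rt.T@(np.array([.603,-.274,.016])-s["tool_pos"]),"turn",np.arctan2(Rt[1,1],Rt[0,1])+.21)
c=px(T,[.61,-.24,.05]);a=[int(i) for i in c];d=px(S,[.61,-.24,.05]);b=[int(i) for i in d]
f=lambda p,c:cv2.resize(np.ascontiguousarray(p["pixels"][c[1]-50:c[1]+50,c[0]-50:c[0]+50,::-1]),(400,400),interpolation=2)
cv2.imwrite("pics/g1.png",np.hstack([f(T,a),f(S,b)]))
E
```

```text
[ 0.58313393 -0.29062433  0.11398201] [[ 2.02445237e-01  9.79293408e-01  5.88709178e-04]
 [ 9.79293253e-01 -2.02444637e-01 -9.45641883e-04]
 [-8.06879846e-04  7.67959621e-04 -9.99999380e-01]] 0.5845726546046773
shift [0.02038094 0.01601396 0.09797793] turn 0.006146333192560444
```

View pics/g1.png

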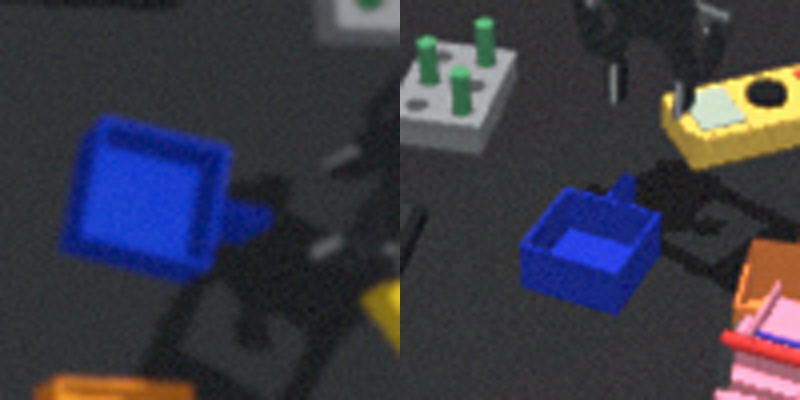

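The picture shows the cup's fin at (245,220) left with the gripper short of it by about 25 mm. I correct that and descend.

servo_tool --commands '[[[0.01, 0.008, 0.01, 0], [0.02, 0.016, 0.03, 0], [0.02, 0.016, 0.03, 0], [0.02, 0.016, 0.03, 0]]]'

```text
time_s: 3.1
tool_pos: [0.6023, -0.2732, 0.0827]
tcp_rot: [-0.001, 0.775, 0.632, -0.0]
wrist_force: [1.0, 0.7, -0.3]
width: 0.583
grasp_force: 0.0
```

servo_tool --commands '[[[0, 0, 0.02, 0], [0, 0, 0.04, 0], [0, 0, 0.055, 0], [0, 0, 0.066, 0], [0, 0, 0.066, 0], [0, 0, 0.066, 0]]]'

```text
time_s: 3.7
tool_pos: [0.6031, -0.2736, 0.0175]
tcp_rot: [0.0, 0.775, 0.632, 0.0]
wrist_force: [0.7, -1.2, 0.2]
width: 0.588
grasp_force: 0.0
```

```bash
python3 - <<'E'
from h import *
s=ctrl.read_state();Rt=rot(s["tcp_rot"]);print(s["tool_pos"],s["wrist_force"],s["time_s"])
T=vision.capture("top");S=vision.capture("side")
r=fitcup([S],[.616,-.211,-.21]);print(r.x,r.fun)
print("shift",Rt.T@(np.array([.603,-.274,.016])-s["tool_pos"]))
E
```

```text
[ 0.60313345 -0.27364283  0.017541  ] [ 0.70962685 -1.20497751  0.15350812] 3.7
[ 0.61518289 -0.2119901  -0.21835203] 0.03351636597019181
shift [-3.76548293e-04 -5.91930093e-05  1.54102586e-03]
```

servo_tool --commands '[[[0, 0, 0, 0], [0, 0, 0, 0], [0, 0, 0, 0], [0, 0, 0, 0], [0, 0, 0, 0], [0, 0, 0, 0]]]' --grip 0.0 --force 50

```text
time_s: 4.4
tool_pos: [0.6035, -0.2737, 0.018]
tcp_rot: [0.001, 0.775, 0.632, 0.0]
wrist_force: [1.7, -0.3, 4.4]
width: 0.133
grasp_force: 49.4
```

servo_tool --commands '[[[0, 0, -0.004, 0], [0, 0, -0.01, 0], [0, 0, -0.015, 0], [0, 0, -0.015, 0], [0, 0, -0.015, 0]]]'

```text
time_s: 4.9
tool_pos: [0.603, -0.2734, 0.0324]
tcp_rot: [0.0, 0.775, 0.632, 0.0]
wrist_force: [-1.2, 0.3, -1.5]
width: 0.128
grasp_force: 48.7
```

```bash
python3 - <<'E'
from h import *
s=ctrl.read_state();Rt=rot(s["tcp_rot"]);print(s["tool_pos"],s["wrist_force"],s["width"],s["grasp_force"])
# measured relation: cup centre is .064 ahead of TCP. stand frame origin/yaw
T=vision.capture("top");S=vision.capture("side")
r=fitcup([S],[.616,-.211,-.21]);print(r.x,r.fun)
so=np.array([.589,.192]);th=.025;ys=np.array([-np.sin(th),np.cos(th)])
g=so+ys*(-.066-.064);print("cup centre",so-ys*.066,"goal tcp",g,"shift",Rt.T@(np.r_[g,s["tool_pos"][2]]-s["tool_pos"]),"turn",np.arctan2(Rt[1,1],Rt[0,1])-th)
E
```

```text
[ 0.60295801 -0.27335674  0.03242286] [-1.20291331  0.34831006 -1.47934371] 0.12849910028833805 48.68217051029205
[ 0.61868768 -0.22866482 -0.20032452] 0.07261146496815285
cup centre [0.59064983 0.12602062] goal tcp [0.59224966 0.06204062] shift [ 3.26352251e-01 -7.81041881e-02 -3.82941918e-05] turn -0.22798994966342295
```

servo_tool --commands '[[[0.02, -0.005, 0, -0.02], [0.05, -0.012, 0, -0.05], [0.085, -0.02, 0, -0.08], [0.12, -0.029, 0, -0.11], [0.155, -0.037, 0, -0.14], [0.19, -0.046, 0, -0.17], [0.225, -0.054, 0, -0.2], [0.25, -0.06, 0, -0.22], [0.265, -0.063, 0, -0.228], [0.265, -0.063, 0, -0.228]]]'

```text
time_s: 6.0
tool_pos: [0.594, 0.0014, 0.0321]
tcp_rot: [-0.0, 0.697, 0.717, -0.0]
wrist_force: [-0.2, -0.8, -1.9]
width: 0.129
grasp_force: 48.8
```

servo_tool --commands '[[[0, 0, 0, 0], [0, 0, 0, 0]]]'

```text
time_s: 6.2
tool_pos: [0.5948, -0.0021, 0.0323]
tcp_rot: [0.0, 0.699, 0.716, -0.0]
wrist_force: [-0.8, -0.6, -1.8]
width: 0.129
grasp_force: 48.8
```

```bash
python3 - <<'E'
from h import *
np.set_printoptions(precision=4,suppress=True)
s=ctrl.read_state();Rt=rot(s["tcp_rot"]);print(s["tool_pos"],s["time_s"],s["width"])
T=vision.capture("top");S=vision.capture("side")
for p in(T,S):
    for l,z in(("front_a",.099),("back_a",.099),("tray_handle",.14),("stand",0.)):
        for r in vision.place_of(p,l):
            X=at(p,r["uv"],z)
            if abs(X[0]-.59)<.05 and abs(X[1]-.2)<.09: print(l,X,round(r["confidence"],2))
so=np.array([.589,.192]);th=.025;ys=np.array([-np.sin(th),np.cos(th)])
g=so+ys*(-.066-.064);print("shift",Rt.T@(np.r_[g,s["tool_pos"][2]]-s["tool_pos"]),"turn",np.arctan2(Rt[1,1],Rt[0,1])-th)
f=lambda p,X:(lambda c:cv2.resize(np.ascontiguousarray(p["pixels"][c[1]-60:c[1]+60,c[0]-50:c[0]+50,::-1]),(400,480),interpolation=2))([int(i) for i in px(p,X)])
cv2.imwrite("pics/g2.png",np.hstack([f(T,[.59,.13,.05]),f(S,[.59,.13,.05])]))
E
```

```text
[ 0.5948 -0.0021  0.0323] 6.2 0.12891755321276488
front_a [0.5738 0.1705 0.099 ] 0.57
front_a [0.6119 0.1721 0.099 ] 0.43
back_a [0.6062 0.2177 0.099 ] 0.46
back_a [0.5795 0.2097 0.099 ] 0.4
tray_handle [0.5877 0.2608 0.14  ] 0.63
tray_handle [0.5629 0.1642 0.14  ] 0.52
stand [0.594  0.1916 0.    ] 0.65
front_a [0.5656 0.1771 0.099 ] 0.57
front_a [0.6053 0.1681 0.099 ] 0.46
back_a [0.5552 0.2694 0.099 ] 0.64
back_a [0.5964 0.2125 0.099 ] 0.59
back_a [0.5688 0.212  0.099 ] 0.38
tray_handle [0.5833 0.2577 0.14  ] 0.56
stand [0.5922 0.1811 0.    ] 0.88
shift [ 0.0642 -0.001  -0.    ] turn -0.001045177738924298
```

View pics/g2.png

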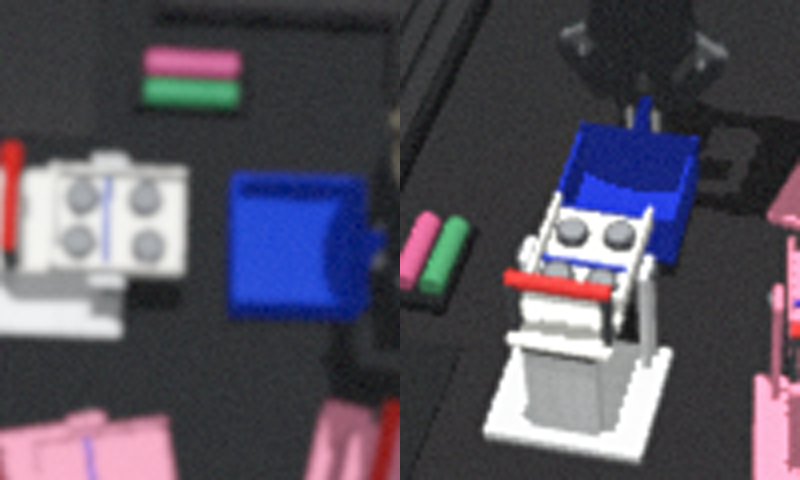

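The cup hangs upright, lined up with the tray in both views. I advance 64 mm and set it down.

servo_tool --commands '[[[0.015, 0, 0, 0], [0.03, 0, 0, 0], [0.045, -0.001, 0, 0], [0.058, -0.001, 0, 0], [0.064, -0.001, 0, 0], [0.064, -0.001, 0, 0], [0.064, -0.001, 0.005, 0], [0.064, -0.001, 0.01, 0], [0.064, -0.001, 0.014, 0], [0.064, -0.001, 0.014, 0]]]'

```text
time_s: 7.7
tool_pos: [0.592, 0.0623, 0.018]
tcp_rot: [-0.0, 0.699, 0.716, -0.0]
wrist_force: [-0.2, 0.3, -1.1]
width: 0.131
grasp_force: 48.8
```

servo_tool --commands '[[[0, 0, 0, 0], [0, 0, 0, 0], [0, 0, 0, 0], [0, 0, 0, 0]]]' --grip 0.05

```text
time_s: 8.1
tool_pos: [0.5921, 0.0628, 0.0183]
tcp_rot: [0.0, 0.698, 0.716, 0.0]
wrist_force: [1.0, -0.5, -0.1]
width: 0.587
grasp_force: 0.0
```

servo_tool --commands '[[[0, 0, -0.02, 0], [0, 0, -0.06, 0], [0, 0, -0.1, 0], [-0.02, 0, -0.15, 0], [-0.02, 0, -0.2, 0], [-0.02, 0, -0.22, 0], [-0.02, 0, -0.22, 0]]]'

```text
time_s: 8.8
tool_pos: [0.5961, 0.0427, 0.2445]
tcp_rot: [0.004, 0.698, 0.716, 0.004]
wrist_force: [0.7, 0.3, -0.6]
width: 0.589
grasp_force: 0.0
```

```bash
python3 - <<'E'
from h import *
np.set_printoptions(precision=4,suppress=True)
s=ctrl.read_state();Rt=rot(s["tcp_rot"]);print(s["tool_pos"],s["time_s"],s["width"])
T=vision.capture("top");S=vision.capture("side")
r=fitcup([T,S],[.59,.126,.025]);print(r.x,r.fun)
h=np.array([.588,.259,.25]);print("to above handle",Rt.T@(h-s["tool_pos"]),"turn",np.arctan2(Rt[1,1],Rt[0,1])-(.025-np.pi/2),s["joint_positions"])
f=lambda p,X:(lambda c:cv2.resize(np.ascontiguousarray(p["pixels"][c[1]-60:c[1]+60,c[0]-50:c[0]+50,::-1]),(400,480),interpolation=2))([int(i) for i in px(p,X)])
cv2.imwrite("pics/g3.png",np.hstack([f(T,[.59,.17,.05]),f(S,[.59,.17,.05])]))
E
```

```text
[0.5961 0.0427 0.2445] 8.8 0.5887608250940547
[0.5894 0.1236 0.0318] 1.0259306483471622
to above handle [ 0.2164 -0.0027 -0.0056] turn 1.5705481906183147 [-0.0014  0.2372  1.6964  0.      1.1966 -0.0261]
```

View pics/g3.png

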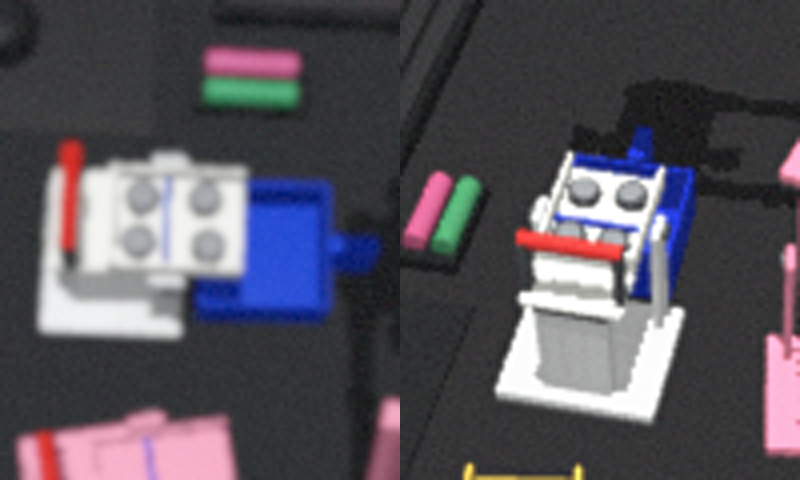

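The picture shows the cup under the front edge with its fin at (355,250) left, and the tray flat with all four cells in place. Now to the handle.

servo_tool --commands '[[[0.02, 0, -0.005, -0.14], [0.045, 0, -0.005, -0.28], [0.07, 0, -0.005, -0.42], [0.095, -0.001, -0.005, -0.56], [0.12, -0.001, -0.005, -0.7], [0.145, -0.002, -0.005, -0.84], [0.17, -0.002, -0.005, -0.98], [0.195, -0.003, -0.005, -1.12], [0.21, -0.003, -0.005, -1.26], [0.216, -0.003, -0.005, -1.4]]]'

```text
time_s: 9.9
tool_pos: [0.582, 0.26, 0.2396]
tcp_rot: [-0.003, 0.069, 0.998, -0.001]
wrist_force: [-0.2, 0.0, 0.7]
width: 0.584
grasp_force: 0.0
```

servo_tool --commands '[[[0, 0, 0, -0.1], [0, 0, 0, -0.171], [0, 0, 0, -0.171], [0, 0, 0, -0.171]]]'

```text
time_s: 10.3
tool_pos: [0.583, 0.2584, 0.2409]
tcp_rot: [-0.002, -0.012, 1.0, -0.001]
wrist_force: [-0.4, -0.2, 0.4]
width: 0.589
grasp_force: 0.0
```

```bash
python3 - <<'E'
from h import *
np.set_printoptions(precision=4,suppress=True)
s=ctrl.read_state();Rt=rot(s["tcp_rot"]);print(s["tool_pos"],s["time_s"]);print(Rt)
S=vision.capture("side")
h=np.array([.588,.259,.121]);print("to handle",Rt.T@(h-s["tool_pos"]),"turn",np.arctan2(Rt[1,1],Rt[0,1])-(.025+np.pi/2))
f=lambda p,X:(lambda c:cv2.resize(np.ascontiguousarray(p["pixels"][c[1]-70:c[1]+50,c[0]-50:c[0]+50,::-1]),(400,480),interpolation=2))([int(i) for i in px(p,X)])
cv2.imwrite("pics/g4.png",f(S,[.59,.22,.14]))
E
```

```text
[0.583  0.2584 0.2409] 10.3
[[-0.9997 -0.0238 -0.0037]
 [-0.0238  0.9997 -0.0014]
 [ 0.0037 -0.0013 -1.    ]]
to handle [-0.0055  0.0007  0.1199] turn -0.0011598763141817958
```

View pics/g4.png

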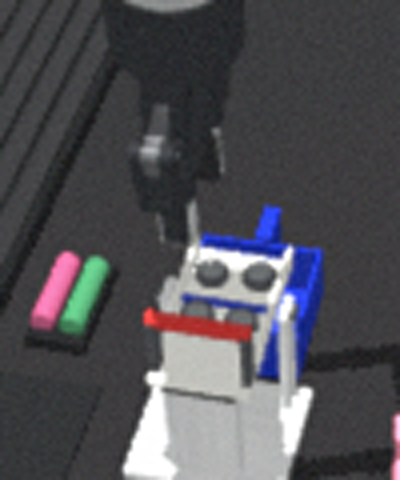

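The fingers (tips about (175,240)) hang above and slightly left of the handle at (200,322), as the perspective of the 100 mm height difference should give. I descend and grip softly.

servo_tool --commands '[[[-0.003, 0.001, 0.03, 0], [-0.005, 0.001, 0.06, 0], [-0.005, 0.001, 0.085, 0], [-0.005, 0.001, 0.105, 0], [-0.005, 0.001, 0.119, 0], [-0.005, 0.001, 0.119, 0], [-0.005, 0.001, 0.119, 0]]]'

```text
time_s: 11.05
tool_pos: [0.5894, 0.2599, 0.1245]
tcp_rot: [0.0, -0.012, 1.0, 0.0]
wrist_force: [0.4, -0.5, -0.1]
width: 0.583
grasp_force: 0.0
```

servo_tool --commands '[[[0, 0, 0, 0], [0, 0, 0, 0], [0, 0, 0, 0], [0, 0, 0, 0], [0, 0, 0, 0], [0, 0, 0, 0]]]' --grip 0.0 --force 30

```text
time_s: 11.65
tool_pos: [0.5901, 0.2589, 0.1259]
tcp_rot: [0.001, -0.013, 1.0, -0.001]
wrist_force: [-0.6, -4.5, 5.7]
width: 0.121
grasp_force: 29.6
```

```bash
python3 - <<'E'
from h import *
np.set_printoptions(precision=4,suppress=True)
s=ctrl.read_state();print(s["tool_pos"],s["time_s"],s["width"],s["grasp_force"],s["wrist_force"])
for a in np.arange(0,.8,.05): print(round(a,2),"dy %.4f dz %.4f"%(66*np.cos(a)-45*np.sin(a)-66,66*np.sin(a)+45*np.cos(a)-45))
E
```

```text
[0.5901 0.2589 0.1259] 11.65 0.12136635681679063 29.55702692270279 [-0.5928 -4.4844  5.66  ]
0.0 dy 0.0000 dz 0.0000
0.05 dy -2.3315 dz 3.2424
0.1 dy -4.8222 dz 6.3642
0.15 dy -7.4658 dz 9.3576
0.2 dy -10.2557 dz 12.2152
0.25 dy -13.1850 dz 14.9297
0.3 dy -16.2462 dz 17.4945
0.35 dy -19.4318 dz 19.9030
0.4 dy -22.7338 dz 22.1494
0.45 dy -26.1439 dz 24.2278
0.5 dy -29.6537 dz 26.1333
0.55 dy -33.2543 dz 27.8610
0.6 dy -36.9368 dz 29.4065
0.65 dy -40.6919 dz 30.7661
0.7 dy -44.5102 dz 31.9363
0.75 dy -48.3823 dz 32.9142
```

The grip is about 5 mm high on the bar (TCP z 0.126 against 0.121 wanted), so I regrip lower.

servo_tool --commands '[[[0, 0, 0, 0], [0, 0, 0, 0], [0, 0, 0, 0], [0, 0, 0.003, 0], [0, 0, 0.006, 0], [0, 0, 0.006, 0], [0, 0, 0.006, 0]]]' --grip 0.03

```text
time_s: 12.35
tool_pos: [0.5889, 0.2598, 0.1179]
tcp_rot: [-0.0, -0.013, 1.0, -0.0]
wrist_force: [-1.3, -1.1, -0.2]
width: 0.35
grasp_force: 0.0
```

servo_tool --commands '[[[0, 0, 0, 0], [0, 0, 0, 0], [0, 0, 0, 0], [0, 0, 0, 0], [0, 0, 0, 0]]]' --grip 0.0 --force 30

```text
time_s: 12.85
tool_pos: [0.5892, 0.2589, 0.1184]
tcp_rot: [-0.0, -0.013, 1.0, -0.001]
wrist_force: [-0.1, -5.5, 1.6]
width: 0.13
grasp_force: 29.4
```

servo_tool --commands '[[[0, -0.0023, -0.0032, 0], [0, -0.0048, -0.0064, 0], [0, -0.0075, -0.0094, 0], [0, -0.0103, -0.0122, 0], [0, -0.0132, -0.0149, 0], [0, -0.0162, -0.0175, 0], [0, -0.0194, -0.0199, 0], [0, -0.0194, -0.0199, 0], [0, -0.0194, -0.0199, 0], [0, -0.0194, -0.0199, 0]]]'

```text
time_s: 13.85
tool_pos: [0.5893, 0.2411, 0.1388]
tcp_rot: [-0.0, -0.013, 1.0, 0.0]
wrist_force: [-3.0, 2.7, 1.7]
width: 0.133
grasp_force: 29.6
```

servo_tool --commands '[[[0, -0.0033, -0.0022, 0], [0, -0.0033, -0.0022, 0], [0, -0.0067, -0.0043, 0], [0, -0.0067, -0.0043, 0], [0, -0.0102, -0.0062, 0], [0, -0.0102, -0.0062, 0], [0, -0.0138, -0.008, 0], [0, -0.0138, -0.008, 0], [0, -0.0138, -0.008, 0]]]'

```text
time_s: 14.75
tool_pos: [0.5895, 0.2282, 0.1477]
tcp_rot: [-0.0, -0.012, 1.0, 0.001]
wrist_force: [-3.6, 4.6, 4.6]
width: 0.13
grasp_force: 29.4
```

```bash
python3 - <<'E'
from h import *
s=ctrl.read_state();print(s["tool_pos"],s["time_s"],s["width"],s["wrist_force"])
T=vision.capture("top");S=vision.capture("side")
f=lambda p,X:(lambda c:cv2.resize(np.ascontiguousarray(p["pixels"][c[1]-60:c[1]+60,c[0]-50:c[0]+50,::-1]),(400,480),interpolation=2))([int(i) for i in px(p,X)])
cv2.imwrite("pics/g5.png",np.hstack([f(T,[.59,.17,.05]),f(S,[.59,.17,.05])]))
E
```

```text
[0.58946771 0.22819008 0.14765755] 14.75 0.12988142103540717 [-3.58119839  4.58658065  4.55250869]
```

View pics/g5.png

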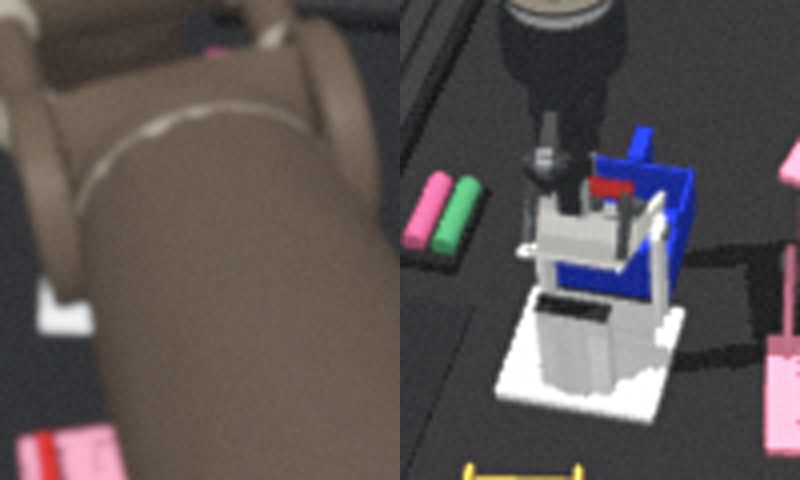

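The tray is tipped about 0.5 rad; the arm hides the cells from above. I go on to about 0.78, past the upper end of the slide range.

servo_tool --commands '[[[0, -0.0018, -0.0008, 0], [0, -0.0037, -0.0015, 0], [0, -0.0055, -0.0022, 0], [0, -0.0074, -0.0029, 0], [0, -0.0093, -0.0035, 0], [0, -0.0113, -0.0041, 0], [0, -0.0132, -0.0046, 0], [0, -0.0151, -0.005, 0], [0, -0.0171, -0.0054, 0], [0, -0.019, -0.0058, 0]]]'

```text
time_s: 15.85
tool_pos: [0.5898, 0.2092, 0.1539]
tcp_rot: [-0.0, -0.012, 1.0, 0.001]
wrist_force: [-5.6, 5.2, 6.8]
width: 0.126
grasp_force: 30.9
```

servo_tool --commands '[[[0, 0, 0, 0], [0, 0, 0, 0], [0, 0, 0, 0], [0, 0, 0, 0], [0, 0, 0, 0]]]'

```text
time_s: 16.35
tool_pos: [0.5899, 0.2089, 0.154]
tcp_rot: [-0.001, -0.012, 1.0, 0.001]
wrist_force: [-5.5, 3.7, 8.2]
width: 0.124
grasp_force: 30.9
```

```bash
python3 - <<'E'
from h import *
s=ctrl.read_state();print(s["tool_pos"],s["time_s"],s["width"],s["wrist_force"])
S=vision.capture("side")
for l in("front_a","back_a"):
    for r in vision.look_for(S,l): print(l,np.round(r["bbox"]),r["confidence"])
f=lambda p,X:(lambda c:cv2.resize(np.ascontiguousarray(p["pixels"][c[1]-50:c[1]+30,c[0]-40:c[0]+40,::-1]),(560,560),interpolation=2))([int(i) for i in px(p,X)])
cv2.imwrite("pics/g6.png",f(S,[.59,.15,.05]))
E
```

```text
[0.58985032 0.20885902 0.15397664] 16.35 0.12396966912431169 [-5.45582749  3.71700506  8.1591813 ]
```

View pics/g6.png

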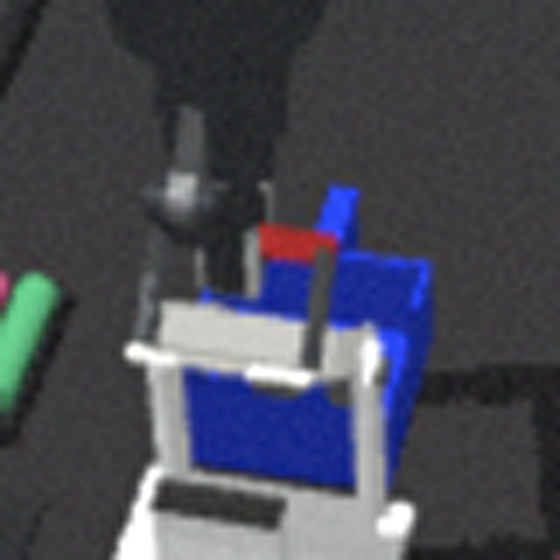

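The tray is at about 0.77 rad. Lowering it gently along the same arc.

servo_tool --commands '[[[0, 0.0039, 0.0008, 0], [0, 0.0078, 0.0018, 0], [0, 0.0116, 0.003, 0], [0, 0.0154, 0.0043, 0], [0, 0.019, 0.0059, 0], [0, 0.0226, 0.0076, 0], [0, 0.0262, 0.0095, 0], [0, 0.0296, 0.0115, 0], [0, 0.0329, 0.0138, 0], [0, 0.0361, 0.0162, 0]]]'

```text
time_s: 17.5
tool_pos: [0.5896, 0.2435, 0.1352]
tcp_rot: [0.0, -0.013, 1.0, -0.0]
wrist_force: [-1.9, -0.6, 1.6]
width: 0.125
grasp_force: 31.9
```

servo_tool --commands '[[[0, 0.0031, 0.0026, 0], [0, 0.0059, 0.0053, 0], [0, 0.0088, 0.0081, 0], [0, 0.0114, 0.0111, 0], [0, 0.0139, 0.0143, 0], [0, 0.0162, 0.0175, 0], [0, 0.0162, 0.0175, 0], [0, 0.0162, 0.0175, 0]]]'

```text
time_s: 18.3
tool_pos: [0.5895, 0.2589, 0.1191]
tcp_rot: [0.0, -0.013, 1.0, -0.001]
wrist_force: [-2.2, -5.6, 4.8]
width: 0.123
grasp_force: 31.8
```

```bash
python3 - <<'E'
from h import *
s=ctrl.read_state();print(s["tool_pos"],s["time_s"],s["width"],s["wrist_force"])
S=vision.capture("side")
for l in("front_a","back_a"):
    for r in vision.place_of(S,l): print(l,np.round(r["uv"]),at(S,r["uv"],.099),r["confidence"])
f=lambda p,X:(lambda c:cv2.resize(np.ascontiguousarray(p["pixels"][c[1]-50:c[1]+30,c[0]-40:c[0]+40,::-1]),(560,560),interpolation=2))([int(i) for i in px(p,X)])
cv2.imwrite("pics/g7.png",f(S,[.59,.15,.05]))
E
```

```text
[0.58949204 0.25891494 0.11909563] 18.3 0.12255032146957318 [-2.21127998 -5.5868186   4.84347734]
back_a [226. 193.] [0.5673826  0.21022345 0.099     ] 0.45
```

View pics/g7.png

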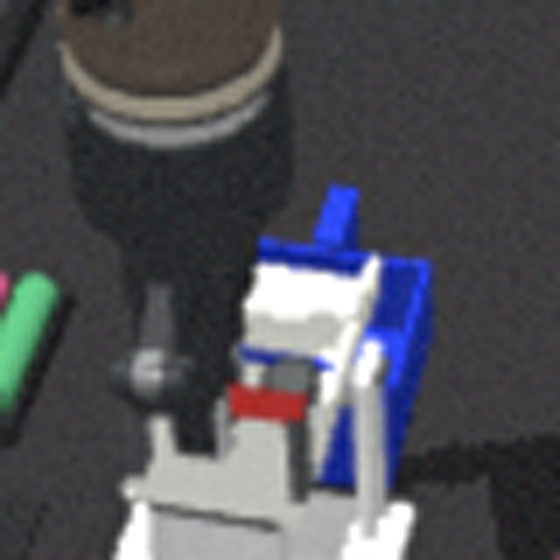

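The tray is flat, the visible front floor at (310,310) is empty, and a back cell shows at (290,375). I release and clear the view.

servo_tool --commands '[[[0, 0, 0, 0], [0, 0, 0, 0], [0, 0, 0, 0], [0, 0, 0, 0]]]' --grip 0.045

```text
time_s: 18.85
tool_pos: [0.5891, 0.2605, 0.1182]
tcp_rot: [0.0, -0.013, 1.0, 0.0]
wrist_force: [-0.2, 0.2, 0.1]
width: 0.525
grasp_force: 0.0
```

servo_tool --commands '[[[0, 0, -0.02, 0], [0, 0, -0.05, 0], [0, 0, -0.1, 0], [0, 0, -0.14, 0], [0, 0.04, -0.16, 0], [0, 0.08, -0.16, 0], [0, 0.12, -0.16, 0], [0, 0.16, -0.16, 0], [0, 0.2, -0.16, 0], [0, 0.2, -0.16, 0]]]'

```text
time_s: 19.85
tool_pos: [0.5823, 0.4655, 0.2773]
tcp_rot: [-0.0, -0.015, 1.0, 0.002]
wrist_force: [-0.2, -0.8, -0.8]
width: 0.529
grasp_force: 0.0
```

```bash
python3 - <<'E'
from h import *
np.set_printoptions(precision=4,suppress=True)
s=ctrl.read_state();print(s["tool_pos"],s["time_s"],s["width"],s["wrist_force"])
T=vision.capture("top");S=vision.capture("side")
for p in (T,S):
  for l,z in(("front_a",.007),("back_a",.099)):
    for r in vision.place_of(p,l): print(l,np.round(r["uv"]),at(p,r["uv"],z),round(r["confidence"],2))
f=lambda p,X:(lambda c:cv2.resize(np.ascontiguousarray(p["pixels"][c[1]-60:c[1]+60,c[0]-50:c[0]+50,::-1]),(400,480),interpolation=2))([int(i) for i in px(p,X)])
cv2.imwrite("pics/g8.png",np.hstack([f(T,[.59,.17,.05]),f(S,[.59,.17,.05])]))
E
```

```text
[0.5823 0.4655 0.2773] 19.85 0.52901515510258 [-0.2329 -0.8367 -0.7622]
front_a [286. 181.] [0.5669 0.1295 0.007 ] 0.49
front_a [288. 165.] [0.6156 0.1252 0.007 ] 0.41
front_a [259. 169.] [0.5996 0.2073 0.007 ] 0.33
back_a [261. 172.] [0.5625 0.2004 0.099 ] 0.38
back_a [256. 156.] [0.606  0.2171 0.099 ] 0.37
back_a [214. 191.] [0.5991 0.2108 0.099 ] 0.61
back_a [222. 192.] [0.5775 0.2098 0.099 ] 0.59
```

View pics/g8.png

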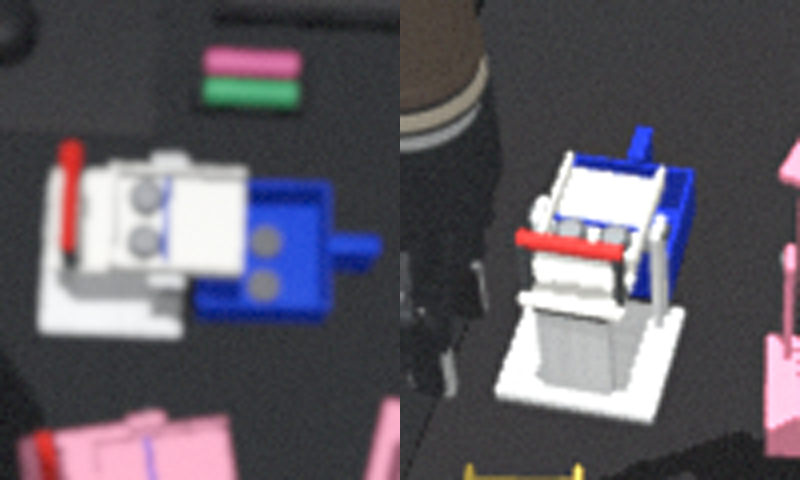

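Both front cells lie in the blue cup, at (265,242) and (263,287) left. Both back cells are behind the lip at (145,195) and (145,242), the tray is flat and the arm is clear. I hand in.

```bash
python3 -c "
from bench import ctrl
print(ctrl.close_job())"
```

```text
the job is handed in; nothing more can be done
None
```

The job is handed in at about 20 s of the 59 s allowed: in the last pictures both front-row cells lay in the blue cup, the back row was behind the lip, the tray was flat and the arm was clear; the orange cup was never touched (the hand-in gave no verdict).

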